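# Turn over stone tiles and reject the one without a boss

### The job

Tip each of the three leaning stone tiles over, away from you, so that it lies flat on its carved face on the cork mat and its back can be seen. Once all three are turned over, slide the one tile whose back has no round fixing boss right into the wooden reject bay at the far side of the mat, still back up, and leave the two good tiles lying back up on the mat outside the bay. Leave the tools, the pot, the wooden block and the stone offcut where they are.

Things in the scene. Friction and masses are not known exactly. Their poses are not given: they have to be found in the camera images.
- tile_1_centre (a point): pale stone tile 90 x 66 x 20 mm, 0.26 kg, rosette on its face; back has a round boss 22 mm across, 10 mm high at its middle (good). Point at the slab's centre. z out of the carved face, x along the 90 mm length to the foot edge (standing on the mat at the start). Starts leaning back 60 degrees from level on a wire rest, face up and away from the robot, top edge nearest the robot; which place varies.
- tile_2_centre (a point): pale stone tile 90 x 66 x 20 mm, 0.26 kg, rosette on its face; back has a round boss 22 mm across, 10 mm high at its middle (good). Point at the slab's centre. z out of the carved face, x along the 90 mm length to the foot edge (standing on the mat at the start). Starts leaning back 60 degrees from level on a wire rest, face up and away from the robot, top edge nearest the robot; which place varies.
- tile_3_centre (a point): pale stone tile 90 x 66 x 20 mm, 0.26 kg, rosette on its face; back is flat, boss missing (the reject). Point at the slab's centre. z out of the carved face, x along the 90 mm length to the foot edge (standing on the mat at the start). Starts leaning back 60 degrees from level on a wire rest, face up and away from the robot, top edge nearest the robot; which place varies.
- tile_1: same tile as tile_1_centre, same axes; origin at the middle of its back. At the start the back corner of its top edge is 78 mm above the mat. Pushed forward there it turns about its foot (the mat grips), stands if left upright, and past 14 degrees beyond upright falls on its face, covering the mat about 20 to 110 mm ahead of its first foot line.
- tile_2: same tile as tile_2_centre, same axes; origin at the middle of its back. At the start the back corner of its top edge is 78 mm above the mat. Pushed forward there it turns about its foot (the mat grips), stands if left upright, and past 14 degrees beyond upright falls on its face, covering the mat about 20 to 110 mm ahead of its first foot line.
- tile_3: same tile as tile_3_centre, same axes; origin at the middle of its back. At the start the back corner of its top edge is 78 mm above the mat. Pushed forward there it turns about its foot (the mat grips), stands if left upright, and past 14 degrees beyond upright falls on its face, covering the mat about 20 to 110 mm ahead of its first foot line.
- rest_1: fixed rest of tile_1: dark steel wire hoop 62 mm wide, top bar 8 mm thick reaching 57 mm above the mat, on a wooden foot 50 x 74 x 8 mm. Origin on the mat at the middle of the leaning tile's foot edge; x points the way the tile tips, z up. Bar 36 mm, wooden foot 32 to 82 mm behind the origin (-x).
- rest_2: fixed rest of tile_2: dark steel wire hoop 62 mm wide, top bar 8 mm thick reaching 57 mm above the mat, on a wooden foot 50 x 74 x 8 mm. Origin on the mat at the middle of the leaning tile's foot edge; x points the way the tile tips, z up. Bar 36 mm, wooden foot 32 to 82 mm behind the origin (-x).
- rest_3: fixed rest of tile_3: dark steel wire hoop 62 mm wide, top bar 8 mm thick reaching 57 mm above the mat, on a wooden foot 50 x 74 x 8 mm. Origin on the mat at the middle of the leaning tile's foot edge; x points the way the tile tips, z up. Bar 36 mm, wooden foot 32 to 82 mm behind the origin (-x).
- bay: reject bay fixed on the mat: three wooden battens 14 mm wide, 16 mm high, open towards the robot. Clear inside 540 mm wide (y), 104 mm deep (x). Origin at mat level at the middle of the clear floor; x points away from the robot; back batten's inner face at x = +52 mm, open mouth at x = -52 mm.
- mat: fixed cork mat, 380 mm deep (x), 600 mm wide (y), 6 mm thick, on the work surface, under rests, tiles and bay. Origin at the centre of its underside.
- mallet: bystander: wooden carver's mallet standing head down, 80 mm across, 200 mm tall, left of the mat; origin at the centre of its foot.
- pot: bystander: terracotta pot of tools, 84 mm across, about 190 mm tall with its tools, beyond the mallet on the left; origin at the centre of its foot.
- brush: bystander: brush lying at the right, outside the mat; origin at the middle of its underside.
- chisel_a: bystander: steel chisel lying on the right end of the mat, 185 mm long, 14 mm thick; origin at its middle.
- chisel_b: bystander: steel chisel lying near the mat's near right corner, 185 mm long, 14 mm thick; origin at its middle.
- wedge: bystander: wooden block 32 x 20 x 18 mm on the mat, between two of the rests' feet; origin at the centre of its underside.
- offcut: bystander: bit of stone 40 x 30 x 20 mm lying in the left end of the bay; origin at the centre of its underside.
Not all that is in view belongs to the job. Leave any orange look-alike of the tile_3 alone.

How it is judged:
By the outcome, as a careful person would: the job done as asked, in the order asked, and still so for the second after the job is handed in, with the robot touching nothing.
It also fails if it takes over 58 s, if anything falls off the work surface, if the arm or the gripper's body presses on something with over 40 N, if the wrist force passes 120 N, or if a joint passes its speed limit or range.

### The arm

A 7-joint arm with a two-finger parallel gripper is mounted at the origin on the work surface. World frame = base frame: x ahead of the robot, y to its left, z up, the work surface at z = 0. Lengths are in m, angles in rad, forces in N, time in s.
With the tool pointing down it reaches from about 0.425 to 0.825 m from the base axis. Payload 3.6 kg.
Tool frame: the origin (TCP) lies midway between the tips of the shut fingers; the grasp point (between the pads) lies 19 mm behind it; z points along the fingers, y is the line along which they close (so a half turn about z gives the same grasp; the last joint's range is limited). The gripper opens to 85 mm and grips with 20 to 120 N. Pads are 22 mm wide; open, the fingers measure 114 mm over their backs; the gripper's body (76 mm by 85 mm) begins 54 mm behind the grasp point. The pads swing forward as they close: fully open they stand 13 mm farther back than shut.
Start: joints at [-1.242, 0.615, -0.013, 1.423, 0.008, 1.103, -0.04], TCP at [0.226, 0.609, 0.231] pointing down, gripper open.
Joint ranges: [-3.12, 3.12], [-0.3, 2.06], [-1.34, 1.32], [0.26, 2.42], [-1.36, 4.5], [0.01, 1.98], [-2.84, 2.84]. Speed limits (rad/s): [2.79, 2.79, 3.14, 3.14, 3.14, 3.14, 3.14].

### API

Orientations are given as a unit quaternion [x, y, z, w].
In Python, from plant import status, optics, ticket gives the robot as it stands. The module is installed in compiled form; this text tells all that it offers.
- The arm moves only by the tool carry_out, never from a script. Its argument "moves" is one flat list of numbers, 7 for each row, row after row: the shift along the world's x, y, z normalised to -1 to 1, where 1 is 40 mm, then the turn, a rotation vector about the world's x, y, z normalised to -1 to 1, where 1 is 0.1 rad, then the gripper command: -1 is fully open, 1 is shut, values between are in proportion. A call has exactly 10 rows; each row shifts and turns the commanded pose from where the row before left it; what a row does not reach is not made up. A row lasts 1/10 s, in which the tool goes at most 50 mm and 8.59 degrees, less where a joint would pass 70% of its speed; a pose out of reach is approached as far as the arm can. A call with a number of a shift or a turn outside -1 to 1 is refused whole. A call with a gripper value outside its range is refused whole. The fingers move at their own pace and stop on an object; the grip force is fixed at half the most. Time passes only in rows, so rows that do not move let the fingers close, or fill a call up. It gives the time, the measured TCP pose, the force, the opening and the grip force at its end, in the units of the state.
- status.sense(): the state, without advancing time (a new reading comes with each control period).
- optics.get_image(name): name is "scene" or "top"; returns a dict with "image" (400x640x3 uint8, blue, green, red), "camera_matrix" (3x3 intrinsics, pixels), "R" (3x3) and "t" (3): a world point X has camera coordinates R X + t. Camera axes: x right, y down, z forward; pixel columns grow to the right and rows downward; lengths in m; the calibration is good to about 2 mm. A picture is of the moment at which its call begins. There is no depth.
- ticket.hand_in(): hands the job in; it is judged then, once.
Trained networks look in a picture, given as the dict that the camera call returned (one of the last four; its "shot" number tells which), for a name from the list of things; names that differ only in an ending like _2 or _b are one class to them, and where a whole thing is asked for, a point or a joint stands for the part that bears it (a point fixed in the world has none). Each returns a list of dicts, best first, with "score" (0 to 1); they miss things now and then, are a little off and sometimes report something else, mostly with a low value. They report only what shows in the picture. A call takes as long as a camera call. They do not tell look-alikes from the thing itself.
- optics.look_for(thing, picture): "uv" ([column, row] in pixels, amid what is visible of it).
The state is a dict: "clock": time; "joint_pos": joint angles; "dq": joint speeds; "effort": joint torques, N m; "tool_pos": TCP position; "orientation": TCP orientation; "wrist_force": force on the tool from outside, world axes, zero at the start; "moment": the same for the moment, N m; "finger_gap": opening from 0.0 (shut) to 1.0 (fully open); "grasp_force": force on a finger pad.
Only numpy, scipy, OpenCV 4.12 (cv2) and the standard library are available. Lean on these libraries where they do the work, as an engineer would, in place of code of your own. Each camera call takes 0.05 s, during which the arm holds its last target. There are 200 camera calls.

## Working session

There is one attempt and no reset: what is moved stays moved. The work goes in short steps, Python scripts to look and compute and a tool call to move; the robot and the scene stay as the last step left them, time stands still between calls to the robot, and variables do not carry over. Pictures are saved under pics/ and viewed, at most 10 in all, crops included, and the job is handed in when it is done.

Besides the shell and the picture viewer there is one more tool, called as name(argument=value, ...) on one line, values as JSON. carry_out: Moves the arm, as the interface text tells. Its arguments: {"type":"object","properties":{"moves":{"type":"array","items":{"type":"number","minimum":-1,"maximum":1}}},"required":["moves"]}

```bash
mkdir -p pics; cat > h.py <<'E'
import numpy as np, cv2
from plant import status, optics, ticket
def ray(p,uv,z):
    K,R,t=map(np.array,(p["camera_matrix"],p["R"],p["t"])); c=-R.T@t
    d=R.T@np.linalg.inv(K)@np.array([uv[0],uv[1],1.]); return c+d*(z-c[2])/d[2]
def proj(p,X):
    K,R,t=map(np.array,(p["camera_matrix"],p["R"],p["t"])); q=K@(R@np.array(X)+t.ravel()); return q[:2]/q[2]
E
python3 - <<'E'
from h import *
for n in("scene","top"):
    p=optics.get_image(n); cv2.imwrite(f"pics/{n}0.png",p["image"])
    for th,z in [("tile_1",.05),("rest_1",.03),("bay",.006),("mat",.006),("wedge",.015),("offcut",.02),("chisel_a",.015)]:
        for d in optics.look_for(th,p)[:6]: print(n,th,round(d["score"],2),np.round(d["uv"]),ray(p,d["uv"],z).round(3))
print({k:np.round(v,3) for k,v in status.sense().items()})
E
```

```text
scene tile_1 0.94 [285. 185.] [ 0.464 -0.163  0.05 ]
scene tile_1 0.89 [428. 269.] [0.298 0.421 0.05 ]
scene tile_1 0.78 [309. 205.] [ 0.449 -0.024  0.05 ]
scene tile_1 0.72 [405. 233.] [0.254 0.274 0.05 ]
scene tile_1 0.59 [335. 228.] [0.437 0.117 0.05 ]
scene rest_1 0.57 [229. 151.] [ 0.542 -0.491  0.03 ]
scene rest_1 0.5 [301. 193.] [ 0.427 -0.108  0.03 ]
scene bay 0.59 [262. 262.] [0.704 0.065 0.006]
scene mat 0.8 [294. 240.] [0.565 0.053 0.006]
scene mat 0.2 [289. 181.] [ 0.419 -0.21   0.006]
scene chisel_a 0.64 [260. 184.] [ 0.527 -0.258  0.015]
scene chisel_a 0.18 [291. 183.] [ 0.425 -0.189  0.015]
top tile_1 0.96 [185. 266.] [0.261 0.394 0.05 ]
top tile_1 0.68 [376. 201.] [ 0.449 -0.156  0.05 ]
top tile_1 0.66 [326. 201.] [ 0.45  -0.009  0.05 ]
top tile_1 0.65 [236. 274.] [0.239 0.249 0.05 ]
top tile_1 0.6 [278. 203.] [0.443 0.132 0.05 ]
top rest_1 0.89 [377. 219.] [ 0.399 -0.158  0.03 ]
top rest_1 0.89 [326. 218.] [ 0.403 -0.009  0.03 ]
top rest_1 0.88 [284. 222.] [0.39  0.115 0.03 ]
top bay 0.86 [316. 118.] [0.717 0.021 0.006]
top mat 0.7 [326. 174.] [ 0.539 -0.008  0.006]
top offcut 0.58 [241. 141.] [0.642 0.251 0.02 ]
top chisel_a 0.77 [409. 192.] [ 0.479 -0.26   0.015]
top chisel_a 0.62 [441. 264.] [ 0.269 -0.344  0.015]
{'clock': np.float64(0.8), 'joint_pos': array([-1.241,  0.615, -0.013,  1.423,  0.008,  1.103, -0.04 ]), 'dq': array([-0.001,  0.002, -0.002,  0.   ,  0.002, -0.001,  0.002]), 'effort': array([ 0.0000e+00, -4.6905e+01,  2.5900e-01, -1.7134e+01,  1.0000e-02,
        2.0000e-03,  0.0000e+00]), 'tool_pos': array([0.226, 0.609, 0.231]), 'orientation': array([ 0.177,  0.984, -0.   , -0.   ]), 'wrist_force': array([0.604, 0.386, 0.009]), 'moment': array([-0.062,  0.021,  0.023]), 'grasp_force': np.float64(0.0), 'finger_gap': np.float64(1.0)}
```

```bash
python3 - <<'E'
import cv2
a=cv2.imread("pics/top0.png")[80:300,160:480]; cv2.imwrite("pics/c1.png",cv2.resize(a,None,fx=2.5,fy=2.5,interpolation=cv2.INTER_CUBIC))
a=cv2.imread("pics/scene0.png")[130:330,180:460]; cv2.imwrite("pics/c2.png",cv2.resize(a,None,fx=2.8,fy=2.8,interpolation=cv2.INTER_CUBIC))
E
```

```text
(no output)
```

View pics/c1.png

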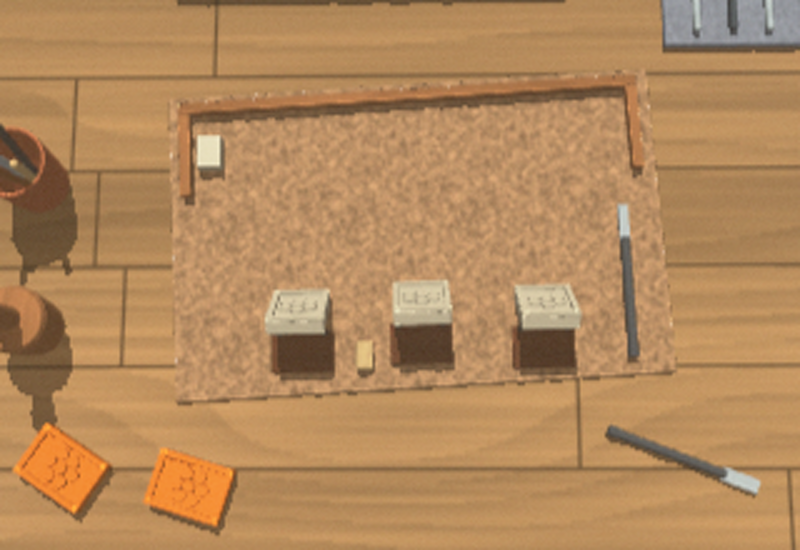

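View pics/c2.png

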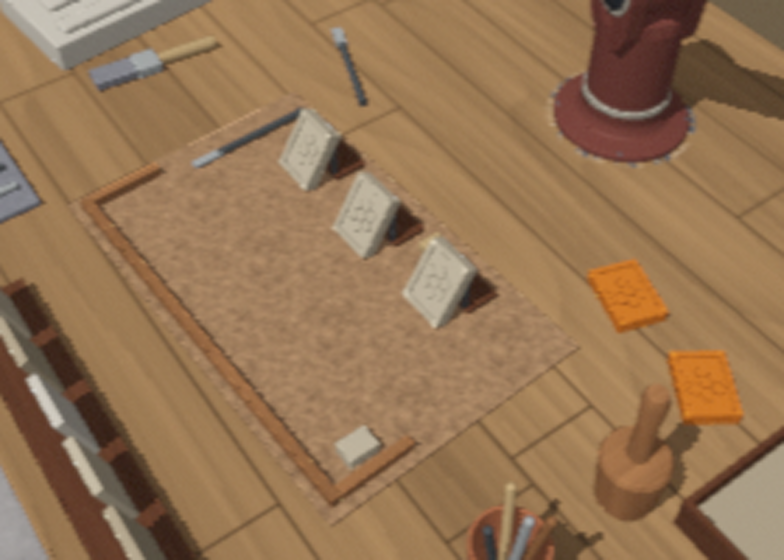

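```bash
python3 - <<'E'
from h import *
p=optics.get_image("top")
print("cam",-np.array(p["R"]).T@np.array(p["t"]))
C=lambda u,v:(160+u/2.5,80+v/2.5)
P={"backtop(z.084)":(.084,[(268,334),(327,331),(394,326),(451,324),(517,323),(579,328)]),
"foottop front z.016":(.016,[(274,291),(330,291),(392,282),(447,281),(516,284),(573,285)]),
"restfoot near z.014":(.014,[(272,372),(333,374),(391,364),(453,365),(513,365),(575,367)]),
"bay back inner z.022":(.022,[(190,114),(628,88)]),
"bay left bottom/right bottom ends":(.022,[(186,198),(638,168)]),
"mat":(.006,[(178,402),(676,372),(172,105),(645,72)])}
for k,(z,l) in P.items(): print(k,[ray(p,C(*q),z)[:2].round(3).tolist() for q in l])
# subpixel-ish line fit on image: none
E
```

```text
cam [ 0.27459461 -0.0123682   1.19472404]
backtop(z.084) [[0.408, 0.157], [0.412, 0.09], [0.417, 0.015], [0.419, -0.05], [0.42, -0.124], [0.414, -0.193]]
foottop front z.016 [[0.469, 0.161], [0.469, 0.093], [0.479, 0.019], [0.48, -0.048], [0.476, -0.131], [0.475, -0.199]]
restfoot near z.014 [[0.371, 0.162], [0.369, 0.089], [0.38, 0.02], [0.379, -0.054], [0.379, -0.125], [0.376, -0.199]]
bay back inner z.022 [[0.69, 0.269], [0.72, -0.272]]
bay left bottom/right bottom ends [[0.583, 0.27], [0.618, -0.281]]
mat [[0.336, 0.275], [0.371, -0.32], [0.708, 0.296], [0.747, -0.298]]
```

carry_out(moves=[0.3, -0.8, 0.5, 0, 0, 0.4, 1, 0.3, -0.8, 0.5, 0, 0, 0.4, 1, 0.3, -0.8, 0.5, 0, 0, 0.4, 1, 0.3, -0.8, 0, 0, 0, 0.4, 1, 0.3, -0.8, 0, 0, 0, 0.4, 1, 0.3, -0.8, 0, 0, 0, 0.4, 1, 0.3, -0.8, 0, 0, 0, 0.4, 1, 0.3, -0.8, 0, 0, 0, 0.4, 1, 0.3, -0.8, 0, 0, 0, 0.4, 1, 0.3, -0.8, 0, 0, 0, 0.4, 1])

```text
clock: 1.85
tool_pos: [0.3468, 0.288, 0.2916]
orientation: [-0.023, 1.0, 0.0, 0.0]
wrist_force: [0.8, 0.7, -0.1]
finger_gap: 0.001
grasp_force: 0.0
```

carry_out(moves=[0.1, -0.41, -0.2, 0, 0.26, 0, 1, 0.1, -0.41, -0.2, 0, 0.26, 0, 1, 0.1, -0.41, -0.4, 0, 0.26, 0, 1, 0.1, -0.41, -0.4, 0, 0.26, 0, 1, 0.1, -0.41, -0.4, 0, 0.26, 0, 1, 0.1, -0.41, -0.4, 0, 0.26, 0, 1, 0.1, -0.41, -0.4, 0, 0.26, 0, 1, 0.1, -0.41, -0.5, 0, 0.26, 0, 1, 0.1, -0.41, -0.5, 0, 0.26, 0, 1, 0.1, -0.41, -0.5, 0, 0.26, 0, 1])

```text
clock: 2.85
tool_pos: [0.387, 0.1248, 0.1348]
orientation: [-0.022, 0.991, 0.003, -0.129]
wrist_force: [-0.3, 0.4, 0.3]
finger_gap: -0.003
grasp_force: 0.0
```

Reachable. Descend to z≈0.072 behind the top edge.

carry_out(moves=[0, 0, -0.25, 0, 0, 0, 1, 0, 0, -0.25, 0, 0, 0, 1, 0, 0, -0.25, 0, 0, 0, 1, 0, 0, -0.25, 0, 0, 0, 1, 0, 0, -0.25, 0, 0, 0, 1, 0, 0, -0.25, 0, 0, 0, 1, 0, 0, 0, 0, 0, 0, 1, 0, 0, 0, 0, 0, 0, 1, 0, 0, 0, 0, 0, 0, 1, 0, 0, 0, 0, 0, 0, 1])

```text
clock: 3.85
tool_pos: [0.3867, 0.1253, 0.0756]
orientation: [-0.022, 0.991, 0.003, -0.129]
wrist_force: [0.4, 0.2, 0.3]
finger_gap: -0.001
grasp_force: 0.0
```

```bash
python3 - <<'E'
from h import *
p=optics.get_image("scene"); a=p["image"][150:300,260:460]; cv2.imwrite("pics/s1.png",cv2.resize(a,None,fx=4,fy=4,interpolation=cv2.INTER_CUBIC))
E
```

```text
(no output)
```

View pics/s1.png

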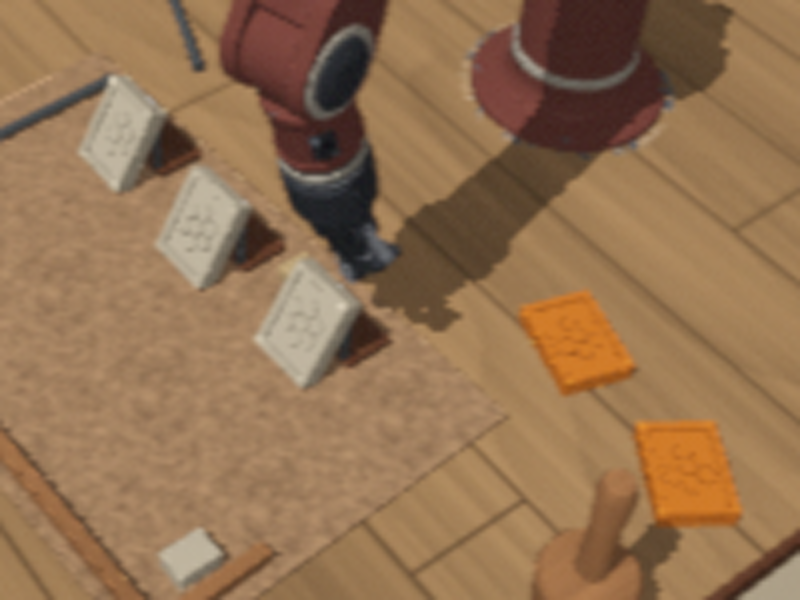

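carry_out(moves=[0, 0, -0.08, 0, 0, 0, 1, 0.22, 0.01, 0, 0, 0, 0, 1, 0.22, 0.01, 0, 0, 0, 0, 1, 0.22, 0.01, 0, 0, 0, 0, 1, 0.22, 0.01, 0, 0, 0, 0, 1, 0.22, 0.01, 0, 0, 0, 0, 1, 0.22, 0.01, 0, 0, 0, 0, 1, 0.22, 0.01, 0, 0, 0, 0, 1, 0.22, 0.01, 0, 0, 0, 0, 1, 0.22, 0.01, 0, 0, 0, 0, 1])

```text
clock: 4.9
tool_pos: [0.4664, 0.1289, 0.0721]
orientation: [-0.022, 0.991, 0.003, -0.13]
wrist_force: [0.2, 0.2, 0.2]
finger_gap: 0.003
grasp_force: 0.0
```

carry_out(moves=[0.22, 0.01, 0, 0, 0, 0, 1, 0.15, 0, 0, 0, 0, 0, 1, 0, 0, 0, 0, 0, 0, 1, 0, 0, 0, 0, 0, 0, 1, 0, 0, 0, 0, 0, 0, 1, 0, 0, 0, 0, 0, 0, 1, -0.1, 0, 0.5, 0, 0, 0, 1, -0.2, 0, 0.5, 0, 0, 0, 1, -0.4, 0, 0.5, 0, 0, 0, 1, -0.4, 0, 0.3, 0, 0, 0, 1])

```text
clock: 5.9
tool_pos: [0.4363, 0.1294, 0.1454]
orientation: [-0.022, 0.991, 0.003, -0.129]
wrist_force: [-0.1, -0.1, -0.6]
finger_gap: -0.001
grasp_force: 0.0
```

```bash
python3 - <<'E'
from h import *
p=optics.get_image("scene"); a=p["image"][150:300,260:460]; cv2.imwrite("pics/s2.png",cv2.resize(a,None,fx=4,fy=4,interpolation=cv2.INTER_CUBIC))
E
```

```text
(no output)
```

View pics/s2.png

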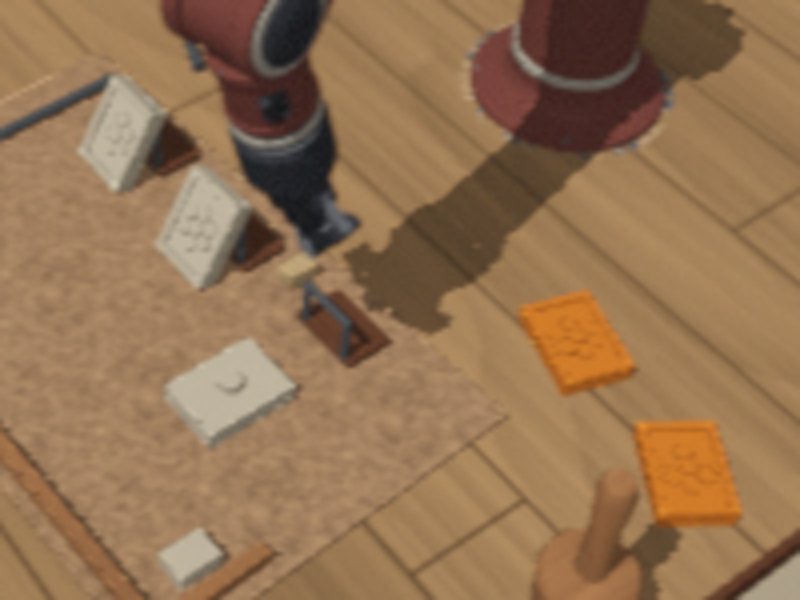

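carry_out(moves=[-0.1, -0.37, 0, 0, 0.06, 0, 1, -0.1, -0.37, 0, 0, 0.06, 0, 1, -0.1, -0.37, 0, 0, 0.06, 0, 1, -0.1, -0.37, 0, 0, 0.06, 0, 1, -0.1, -0.37, 0, 0, 0.06, 0, 1, -0.1, -0.37, 0, 0, 0.06, 0, 1, -0.1, -0.37, 0, 0, 0.06, 0, 1, -0.1, -0.37, 0, 0, 0.06, 0, 1, -0.1, -0.37, 0, 0, 0, 0, 1, -0.1, -0.37, 0, 0, 0, 0, 1])

```text
clock: 6.95
tool_pos: [0.3961, -0.0199, 0.1441]
orientation: [-0.022, 0.988, 0.003, -0.153]
wrist_force: [-0.1, 0.4, 0.6]
finger_gap: 0.0
grasp_force: 0.0
```

carry_out(moves=[0, 0, -0.25, 0, 0, 0, 1, 0, 0, -0.25, 0, 0, 0, 1, 0, 0, -0.25, 0, 0, 0, 1, 0, 0, -0.25, 0, 0, 0, 1, 0, 0, -0.25, 0, 0, 0, 1, 0, 0, -0.25, 0, 0, 0, 1, 0, 0, -0.25, 0, 0, 0, 1, 0, 0, -0.08, 0, 0, 0, 1, 0, 0, 0, 0, 0, 0, 1, 0, 0, 0, 0, 0, 0, 1])

```text
clock: 7.95
tool_pos: [0.3966, -0.0187, 0.071]
orientation: [-0.022, 0.988, 0.003, -0.153]
wrist_force: [-0.1, 0.3, 0.3]
finger_gap: -0.0
grasp_force: 0.0
```

carry_out(moves=[0.22, 0.01, 0, 0, 0, 0, 1, 0.22, 0.01, 0, 0, 0, 0, 1, 0.22, 0.01, 0, 0, 0, 0, 1, 0.22, 0.01, 0, 0, 0, 0, 1, 0.22, 0.01, 0, 0, 0, 0, 1, 0.22, 0.01, 0, 0, 0, 0, 1, 0.22, 0.01, 0, 0, 0, 0, 1, 0.22, 0.01, 0, 0, 0, 0, 1, 0.22, 0.01, 0, 0, 0, 0, 1, 0.22, 0.01, 0, 0, 0, 0, 1])

```text
clock: 8.95
tool_pos: [0.4851, -0.0147, 0.0709]
orientation: [-0.022, 0.988, 0.003, -0.153]
wrist_force: [0.8, 0.2, 0.2]
finger_gap: 0.001
grasp_force: 0.0
```

carry_out(moves=[0.12, 0, 0, 0, 0, 0, 1, 0, 0, 0, 0, 0, 0, 1, 0, 0, 0, 0, 0, 0, 1, 0, 0, 0, 0, 0, 0, 1, 0, 0, 0, 0, 0, 0, 1, 0, 0, 0, 0, 0, 0, 1, -0.1, 0, 0.5, 0, 0, 0, 1, -0.2, 0, 0.5, 0, 0, 0, 1, -0.4, 0, 0.5, 0, 0, 0, 1, -0.4, 0, 0.3, 0, 0, 0, 1])

```text
clock: 9.95
tool_pos: [0.4453, -0.0148, 0.1441]
orientation: [-0.022, 0.988, 0.003, -0.152]
wrist_force: [-0.3, -0.4, -0.1]
finger_gap: 0.002
grasp_force: 0.0
```

carry_out(moves=[-0.125, -0.355, 0, 0, 0, -0.11, 1, -0.125, -0.355, 0, 0, 0, -0.11, 1, -0.125, -0.355, 0, 0, 0, -0.11, 1, -0.125, -0.355, 0, 0, 0, -0.11, 1, -0.125, -0.355, 0, 0, 0, -0.11, 1, -0.125, -0.355, 0, 0, 0, -0.11, 1, -0.125, -0.355, 0, 0, 0, -0.11, 1, -0.125, -0.355, 0, 0, 0, -0.11, 1, -0.125, -0.355, 0, 0, 0, -0.11, 1, -0.125, -0.355, 0, 0, 0, -0.11, 1])

```text
clock: 10.95
tool_pos: [0.3948, -0.1579, 0.1429]
orientation: [0.033, 0.988, 0.012, -0.153]
wrist_force: [0.4, -0.6, -0.1]
finger_gap: 0.002
grasp_force: 0.0
```

carry_out(moves=[0, 0, -0.25, 0, 0, 0, 1, 0, 0, -0.25, 0, 0, 0, 1, 0, 0, -0.25, 0, 0, 0, 1, 0, 0, -0.25, 0, 0, 0, 1, 0, 0, -0.25, 0, 0, 0, 1, 0, 0, -0.25, 0, 0, 0, 1, 0, 0, -0.25, 0, 0, 0, 1, 0, 0, -0.08, 0, 0, 0, 1, 0, 0, 0, 0, 0, 0, 1, 0, 0, 0, 0, 0, 0, 1])

```text
clock: 11.95
tool_pos: [0.3954, -0.1568, 0.0698]
orientation: [0.033, 0.988, 0.012, -0.153]
wrist_force: [0.6, -0.1, -0.4]
finger_gap: 0.001
grasp_force: 0.0
```

carry_out(moves=[0.22, -0.015, 0, 0, 0, 0, 1, 0.22, -0.015, 0, 0, 0, 0, 1, 0.22, -0.015, 0, 0, 0, 0, 1, 0.22, -0.015, 0, 0, 0, 0, 1, 0.22, -0.015, 0, 0, 0, 0, 1, 0.22, -0.015, 0, 0, 0, 0, 1, 0.22, -0.015, 0, 0, 0, 0, 1, 0.22, -0.015, 0, 0, 0, 0, 1, 0.22, -0.015, 0, 0, 0, 0, 1, 0.22, -0.015, 0, 0, 0, 0, 1])

```text
clock: 12.95
tool_pos: [0.4845, -0.1624, 0.0699]
orientation: [0.032, 0.988, 0.012, -0.152]
wrist_force: [1.2, 0.8, 0.3]
finger_gap: 0.001
grasp_force: 0.2
```

carry_out(moves=[0.1, 0, 0, 0, 0, 0, 1, 0, 0, 0, 0, 0, 0, 1, 0, 0, 0, 0, 0, 0, 1, 0, 0, 0, 0, 0, 0, 1, 0, 0, 0, 0, 0, 0, 1, -0.1, 0, 0.5, 0, 0, 0, 1, -0.3, 0, 0.5, 0, 0, 0, 1, -0.5, 0, 0.5, 0, 0, 0, 1, -0.8, 0, 0.5, 0, 0, 0, 1, -0.8, 0, 0.3, 0, 0, 0, 1])

```text
clock: 13.95
tool_pos: [0.3866, -0.163, 0.1629]
orientation: [0.032, 0.988, 0.011, -0.152]
wrist_force: [1.1, -0.1, -0.4]
finger_gap: -0.003
grasp_force: 0.0
```

```bash
python3 - <<'E'
from h import *
p=optics.get_image("scene"); a=p["image"][130:300,220:420]; cv2.imwrite("pics/s3.png",cv2.resize(a,None,fx=3.5,fy=3.5,interpolation=cv2.INTER_CUBIC))
p=optics.get_image("top"); a=p["image"][100:240,220:420]; cv2.imwrite("pics/t3.png",cv2.resize(a,None,fx=4,fy=4,interpolation=cv2.INTER_CUBIC))
E
```

```text
(no output)
```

View pics/s3.png

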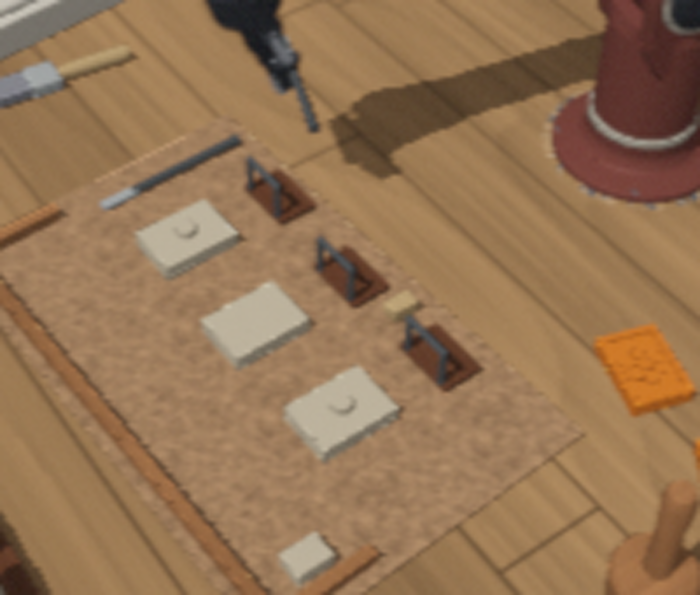

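View pics/t3.png

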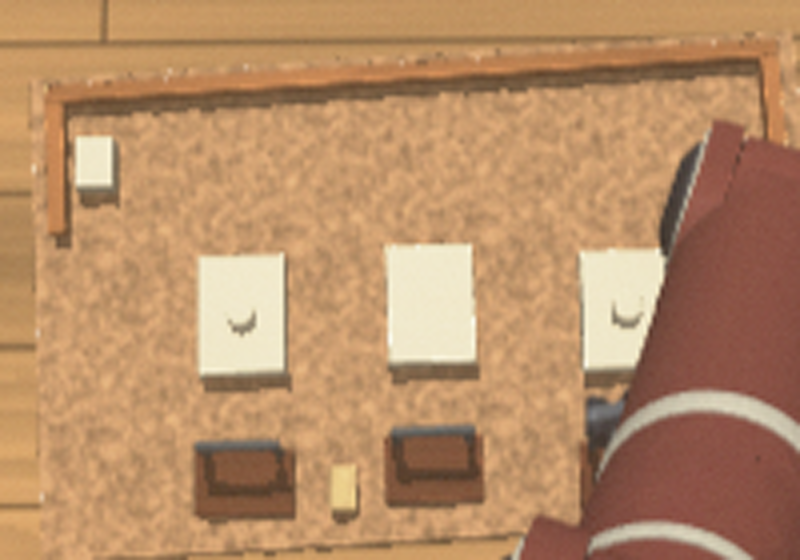

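```bash
python3 - <<'E'
from h import *
p=optics.get_image("top")
for z,u,v in [(.026,390,364),(.026,474,360),(.026,387,245),(.026,470,244),(.022,64,103),(.022,758,58),(.022,58,232),(.022,775,140),(.006,100,108),(.006,430,92),(.006,700,76)]: print(u,v,ray(p,(220+u/4,100+v/4),z).round(4))
E
```

```text
390 364 [0.483  0.0163 0.026 ]
474 360 [ 0.4859 -0.0465  0.026 ]
387 245 [0.5745 0.0186 0.026 ]
470 244 [ 0.575  -0.0442  0.026 ]
64 103 [0.6896 0.2686 0.022 ]
758 58 [ 0.7222 -0.2671  0.022 ]
58 232 [0.5869 0.2698 0.022 ]
775 140 [ 0.6565 -0.2778  0.022 ]
100 108 [0.691 0.244 0.006]
430 92 [ 0.7023 -0.0143  0.006 ]
700 76 [ 0.714 -0.225  0.006]
```

carry_out(moves=[0.17, 0.37, 0, 0, -0.3, 0.13, 0.2, 0.17, 0.37, 0, 0, -0.3, 0.13, 0.2, 0.17, 0.37, 0, 0, -0.3, 0.13, 0.2, 0.17, 0.37, 0, 0, -0.3, 0.13, 0.2, 0.17, 0.37, 0, 0, -0.3, 0.13, 0.2, 0.17, 0.37, 0, 0, -0.3, 0.13, 0.2, 0.17, 0.37, 0, 0, -0.3, 0.13, 0.2, 0.17, 0.37, 0, 0, -0.3, 0.13, 0.2, 0.17, 0.37, -0.25, 0, -0.3, 0.13, 0.2, 0.2, 0.37, -0.25, 0, -0.3, 0.13, 0.2])

```text
clock: 15.1
tool_pos: [0.4577, -0.0137, 0.1414]
orientation: [-0.034, 0.999, 0.007, -0.003]
wrist_force: [0.4, -0.5, 0.5]
finger_gap: 0.399
grasp_force: 0.0
```

```bash
python3 - <<'E'
from h import *
from scipy.spatial.transform import Rotation as R
s=status.sense(); print(s["tool_pos"],R.from_quat(s["orientation"]).as_matrix().round(3),s["finger_gap"])
E
```

```text
[ 0.45766278 -0.01368572  0.1413798 ] [[-0.998 -0.068 -0.006]
 [-0.068  0.998  0.013]
 [ 0.005  0.014 -1.   ]] 0.39887237809541004
```

carry_out(moves=[0, 0, -0.45, 0, 0, 0, 0.2, 0, 0, -0.45, 0, 0, 0, 0.2, 0, 0, -0.45, 0, 0, 0, 0.2, 0, 0, -0.45, 0, 0, 0, 0.2, 0, 0, -0.4, 0, 0, 0, 0.2, 0, 0, -0.4, 0, 0, 0, 0.2, 0, 0, -0.3, 0, 0, 0, 0.2, 0, 0, -0.22, 0, 0, 0, 0.2, 0, 0, 0, 0, 0, 0, 0.2, 0, 0, 0, 0, 0, 0, 0.2])

```text
clock: 16.1
tool_pos: [0.4568, -0.0146, 0.0168]
orientation: [-0.034, 0.999, 0.007, -0.004]
wrist_force: [-0.7, -0.2, 0.6]
finger_gap: 0.397
grasp_force: 0.0
```

carry_out(moves=[0.15, 0.01, 0, 0, 0, 0, 0.2, 0.15, 0.01, 0, 0, 0, 0, 0.2, 0.15, 0.01, 0, 0, 0, 0, 0.2, 0.15, 0.01, 0, 0, 0, 0, 0.2, 0.15, 0.01, 0, 0, 0, 0, 0.2, 0.15, 0.01, 0, 0, 0, 0, 0.2, 0.15, 0.01, 0, 0, 0, 0, 0.2, 0.15, 0.01, 0, 0, 0, 0, 0.2, 0.15, 0.01, 0, 0, 0, 0, 0.2, 0.15, 0.01, 0, 0, 0, 0, 0.2])

```text
clock: 17.1
tool_pos: [0.5181, -0.0105, 0.0168]
orientation: [-0.034, 0.999, 0.007, -0.003]
wrist_force: [-1.2, 0.2, -0.7]
finger_gap: 0.399
grasp_force: 0.7
```

carry_out(moves=[0.185, 0.01, 0, 0, 0, 0, 0.2, 0.185, 0.01, 0, 0, 0, 0, 0.2, 0.185, 0.01, 0, 0, 0, 0, 0.2, 0.185, 0.01, 0, 0, 0, 0, 0.2, 0.185, 0.01, 0, 0, 0, 0, 0.2, 0.185, 0.01, 0, 0, 0, 0, 0.2, 0.185, 0.01, 0, 0, 0, 0, 0.2, 0.185, 0.01, 0, 0, 0, 0, 0.2, 0.185, 0.01, 0, 0, 0, 0, 0.2, 0.185, 0.01, 0, 0, 0, 0, 0.2])

```text
clock: 18.1
tool_pos: [0.591, -0.0067, 0.0169]
orientation: [-0.034, 0.999, 0.007, -0.004]
wrist_force: [-1.2, 0.3, -0.4]
finger_gap: 0.402
grasp_force: 0.9
```

```bash
python3 - <<'E'
from h import *
p=optics.get_image("scene"); a=p["image"][190:310,220:380]; cv2.imwrite("pics/s4.png",cv2.resize(a,None,fx=5,fy=5,interpolation=cv2.INTER_CUBIC))
p=optics.get_image("top"); print(status.sense()["wrist_force"])
E
```

```text
[ 0.30494074  0.04469601 -0.45677744]
```

View pics/s4.png

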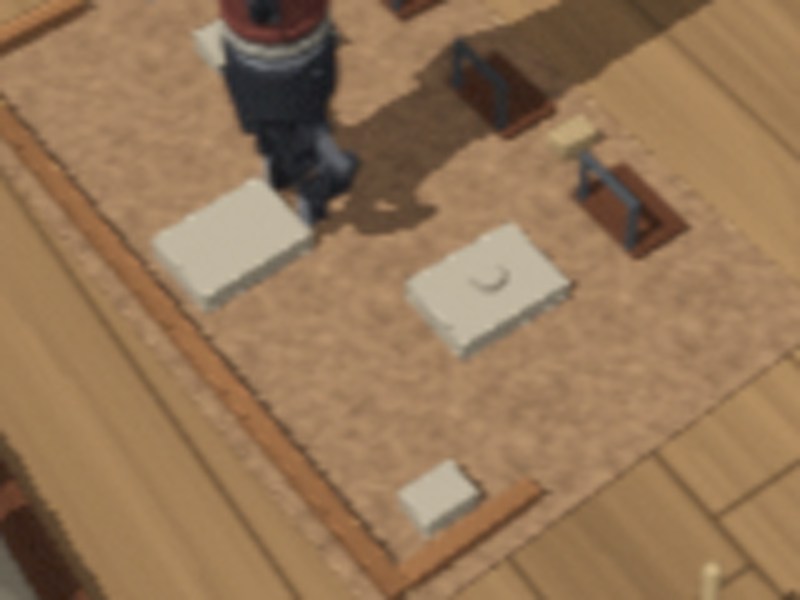

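```bash
python3 - <<'E'
from h import *
p=optics.get_image("scene")
f=lambda z,u,v:ray(p,(220+u/5,190+v/5),z).round(4)[:2]
print("far",f(.026,155,240),f(.026,210,306),"near",f(.026,260,180),f(.026,313,235))
print("batten",f(.022,10,108),f(.022,400,565),"sideend",f(.022,530,482))
E
```

```text
far [ 0.6909 -0.0291] [0.6877 0.0416] near [ 0.6033 -0.0338] [0.5986 0.0299]
batten [ 0.718  -0.2019] [0.6883 0.2736] sideend [0.5891 0.2725]
```

carry_out(moves=[0.1, 0, 0, 0, 0, 0, 0.2, 0.1, 0, 0, 0, 0, 0, 0.2, 0, 0, 0, 0, 0, 0, 0.2, 0, 0, 0, 0, 0, 0, 0.2, -0.2, 0, 0, 0, 0, 0, 0.2, -0.3, 0, 0, 0, 0, 0, 0.2, -0.3, 0, 0.3, 0, 0, 0, 0.2, -0.3, 0, 0.7, 0, 0, 0, 0.2, -0.3, 0, 1, 0, 0, 0, 0.2, -0.3, 0, 1, 0, 0, 0, 0.2])

```text
clock: 19.25
tool_pos: [0.5302, -0.0067, 0.138]
orientation: [-0.034, 0.999, 0.007, -0.003]
wrist_force: [-0.0, 0.1, 0.2]
finger_gap: 0.398
grasp_force: 0.0
```

carry_out(moves=[-0.3, -0.5, 0.5, 0, 0, 0, 0.2, -0.3, -0.8, 0.5, 0, 0, 0, 0.2, -0.2, -0.8, 0.5, 0, 0, 0, 0.2, 0, -0.8, 0.5, 0, 0, 0, 0.2, 0, -0.8, 0, 0, 0, 0, 0.2, 0, -0.8, 0, 0, 0, 0, 0.2, 0, -0.8, 0, 0, 0, 0, 0.2, 0, -0.8, 0, 0, 0, 0, 0.2, 0, -0.8, 0, 0, 0, 0, 0.2, 0, 0, 0, 0, 0, 0, 0.2])

```text
clock: 20.25
tool_pos: [0.4971, -0.2895, 0.217]
orientation: [-0.029, 1.0, 0.004, -0.003]
wrist_force: [-0.6, -0.7, -0.2]
finger_gap: 0.4
grasp_force: 0.0
```

```bash
python3 - <<'E'
from h import *
p=optics.get_image("top"); a=p["image"][90:240,220:420]; cv2.imwrite("pics/t5.png",cv2.resize(a,None,fx=4,fy=4,interpolation=cv2.INTER_CUBIC))
E
```

```text
(no output)
```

View pics/t5.png

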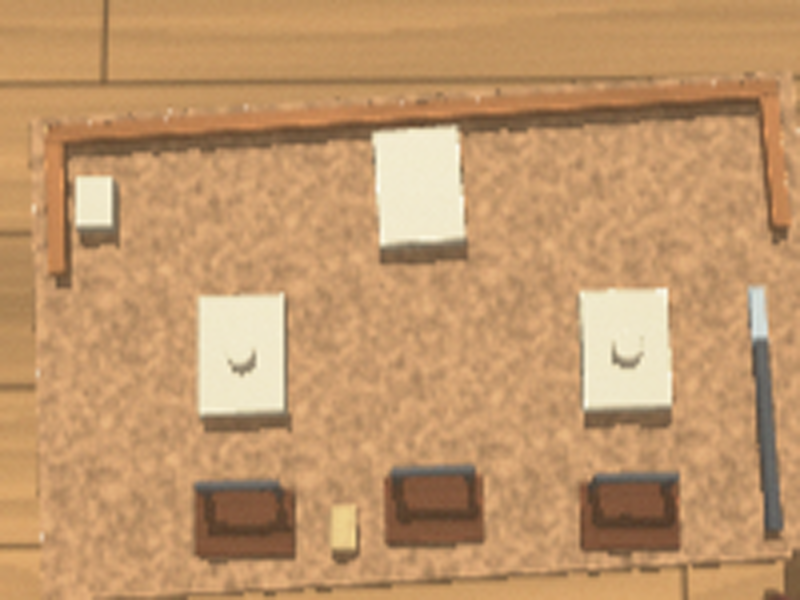

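```bash
python3 - <<'E'
from h import *
p=optics.get_image("top")
f=lambda z,u,v:ray(p,(220+u/4,90+v/4),z).round(4)[:2]
print("near",f(.026,381,246),f(.026,466,242),"far",f(.026,374,131),f(.026,459,126))
print("ends",f(.022,58,272),f(.022,780,228),"inner back",f(.022,66,143),f(.022,760,98))
E
```

```text
near [0.605  0.0232] [ 0.6078 -0.0414] far [0.6962 0.0287] [ 0.6998 -0.0366]
ends [0.5869 0.2698] [ 0.6186 -0.2801] inner back [0.6896 0.2671] [ 0.7222 -0.2687]
```

carry_out(moves=[0.15, 0.7, 0, 0, 0, 0, 0.2, 0.15, 0.7, 0, 0, 0, 0, 0.2, 0.15, 0.7, 0, 0, 0, 0, 0.2, 0.15, 0.7, 0, 0, 0, 0, 0.2, 0.15, 0.7, 0, 0, 0, 0, 0.2, 0.15, 0.7, -0.4, 0, 0, 0, 0.2, 0.15, 0.7, -0.4, 0, 0, 0, 0.2, 0.15, 0.7, -0.4, 0, 0, 0, 0.2, 0.15, 0.7, -0.4, 0, 0, 0, 0.2, 0.15, 0.7, -0.4, 0, 0, 0, 0.2])

```text
clock: 21.35
tool_pos: [0.5584, 0.0007, 0.1366]
orientation: [-0.035, 0.999, 0.007, -0.004]
wrist_force: [-1.1, 0.9, 0.1]
finger_gap: 0.401
grasp_force: 0.0
```

carry_out(moves=[0, 0, -0.5, 0, 0, 0, 0.2, 0, 0, -0.5, 0, 0, 0, 0.2, 0, 0, -0.5, 0, 0, 0, 0.2, 0, 0, -0.5, 0, 0, 0, 0.2, 0, 0, -0.5, 0, 0, 0, 0.2, 0, 0, -0.4, 0, 0, 0, 0.2, 0, 0, 0, 0, 0, 0, 0.2, 0.2, 0, 0, 0, 0, 0, 0.2, 0.2, 0, 0, 0, 0, 0, 0.2, 0, 0, 0, 0, 0, 0, 0.2])

```text
clock: 22.35
tool_pos: [0.5773, -0.0023, 0.0222]
orientation: [-0.034, 0.999, 0.007, -0.002]
wrist_force: [-0.6, -0.1, 0.5]
finger_gap: 0.399
grasp_force: 0.0
```

carry_out(moves=[0, -0.15, -0.13, 0, 0, 0, 0.2, 0.1, 0, 0, 0, 0, 0, 0.2, 0.1, 0, 0, 0, 0, 0, 0.2, 0.1, 0, 0, 0, 0, 0, 0.2, 0.1, 0, 0, 0, 0, 0, 0.2, 0.1, 0, 0, 0, 0, 0, 0.2, 0.1, 0, 0, 0, 0, 0, 0.2, 0.04, 0, 0, 0, 0, 0, 0.2, 0, 0, 0, 0, 0, 0, 0.2, 0, 0, 0, 0, 0, 0, 0.2])

```text
clock: 23.35
tool_pos: [0.5989, -0.0086, 0.0155]
orientation: [-0.034, 0.999, 0.007, -0.005]
wrist_force: [-2.2, 0.7, 0.9]
finger_gap: 0.404
grasp_force: 1.4
```

carry_out(moves=[-0.2, 0, 0, 0, 0, 0, 0.2, -0.3, 0, 0, 0, 0, 0, 0.2, -0.3, 0, 0.5, 0, 0, 0, 0.2, -0.3, 0, 0.8, 0, 0, 0, 0.2, -0.3, 0, 1, 0, 0, 0, 0.2, -0.3, 0, 1, 0, 0, 0, 0.2, -0.3, -0.5, 1, 0, 0, 0, 0.2, -0.3, -0.8, 0.5, 0, 0, 0, 0.2, 0, -0.8, 0, 0, 0, 0, 0.2, 0, -0.8, 0, 0, 0, 0, 0.2])

```text
clock: 24.35
tool_pos: [0.5085, -0.126, 0.2092]
orientation: [-0.034, 0.999, 0.006, -0.002]
wrist_force: [1.2, -0.1, -0.6]
finger_gap: 0.397
grasp_force: 0.0
```

carry_out(moves=[0, -0.8, 0, 0, 0, 0, 0.2, 0, -0.8, 0, 0, 0, 0, 0.2, 0, -0.8, 0, 0, 0, 0, 0.2, 0, -0.8, 0, 0, 0, 0, 0.2, 0, 0, 0, 0, 0, 0, 0.2, 0, 0, 0, 0, 0, 0, 0.2, 0, 0, 0, 0, 0, 0, 0.2, 0, 0, 0, 0, 0, 0, 0.2, 0, 0, 0, 0, 0, 0, 0.2, 0, 0, 0, 0, 0, 0, 0.2])

```text
clock: 25.35
tool_pos: [0.5082, -0.2519, 0.2078]
orientation: [-0.034, 0.999, 0.007, -0.004]
wrist_force: [0.3, 0.6, -0.7]
finger_gap: 0.395
grasp_force: 0.0
```

```bash
python3 - <<'E'
from h import *
p=optics.get_image("top"); a=p["image"][90:240,220:420]; cv2.imwrite("pics/t6.png",cv2.resize(a,None,fx=4,fy=4,interpolation=cv2.INTER_CUBIC))
E
```

```text
(no output)
```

View pics/t6.png

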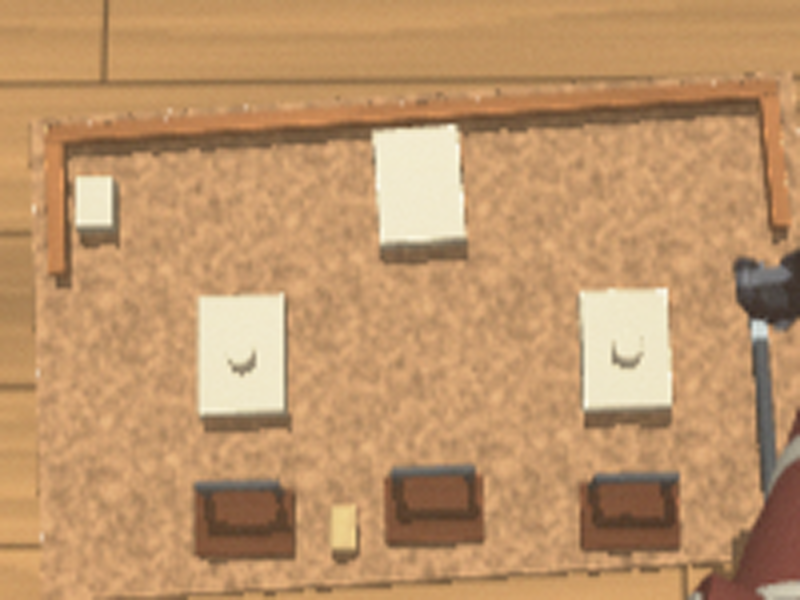

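carry_out(moves=[0.165, 0.61, 0, 0, 0, 0, 0.2, 0.165, 0.61, 0, 0, 0, 0, 0.2, 0.165, 0.61, 0, 0, 0, 0, 0.2, 0.165, 0.61, 0, 0, 0, 0, 0.2, 0.165, 0.61, 0, 0, 0, 0, 0.2, 0.165, 0.61, -0.4, 0, 0, 0, 0.2, 0.165, 0.61, -0.4, 0, 0, 0, 0.2, 0.165, 0.61, -0.4, 0, 0, 0, 0.2, 0.165, 0.61, -0.4, 0, 0, 0, 0.2, 0.165, 0.61, -0.4, 0, 0, 0, 0.2])

```text
clock: 26.4
tool_pos: [0.5743, -0.0076, 0.1272]
orientation: [-0.034, 0.999, 0.007, -0.004]
wrist_force: [0.5, -0.7, 0.4]
finger_gap: 0.398
grasp_force: 0.0
```

carry_out(moves=[0, 0, -0.5, 0, 0, 0, 0.2, 0, 0, -0.5, 0, 0, 0, 0.2, 0, 0, -0.5, 0, 0, 0, 0.2, 0, 0, -0.5, 0, 0, 0, 0.2, 0, 0, -0.5, 0, 0, 0, 0.2, 0, 0, -0.28, 0, 0, 0, 0.2, 0, 0, 0, 0, 0, 0, 0.2, 0, 0, 0, 0, 0, 0, 0.2, 0, 0, 0, 0, 0, 0, 0.2, 0, 0, 0, 0, 0, 0, 0.2])

```text
clock: 27.4
tool_pos: [0.5747, -0.0088, 0.0175]
orientation: [-0.034, 0.999, 0.007, -0.003]
wrist_force: [0.2, 0.1, 0.5]
finger_gap: 0.396
grasp_force: 0.0
```

Push 29 mm (TCP to ≈0.603).

carry_out(moves=[0.1, 0, 0, 0, 0, 0, 0.2, 0.1, 0, 0, 0, 0, 0, 0.2, 0.1, 0, 0, 0, 0, 0, 0.2, 0.1, 0, 0, 0, 0, 0, 0.2, 0.1, 0, 0, 0, 0, 0, 0.2, 0.1, 0, 0, 0, 0, 0, 0.2, 0.12, 0, 0, 0, 0, 0, 0.2, 0, 0, 0, 0, 0, 0, 0.2, 0, 0, 0, 0, 0, 0, 0.2, 0, 0, 0, 0, 0, 0, 0.2])

```text
clock: 28.4
tool_pos: [0.602, -0.0087, 0.0162]
orientation: [-0.034, 0.999, 0.007, -0.005]
wrist_force: [-2.1, -0.5, 0.7]
finger_gap: 0.403
grasp_force: 1.2
```

carry_out(moves=[-0.2, 0, 0, 0, 0, 0, 0.2, -0.3, 0, 0, 0, 0, 0, 0.2, -0.3, 0, 0.5, 0, 0, 0, 0.2, -0.3, 0, 0.8, 0, 0, 0, 0.2, -0.3, 0, 1, 0, 0, 0, 0.2, -0.3, 0, 1, 0, 0, 0, 0.2, -0.3, -0.5, 1, 0, 0, 0, 0.2, -0.3, -0.8, 0.5, 0, 0, 0, 0.2, 0, -0.8, 0, 0, 0, 0, 0.2, 0, -0.8, 0, 0, 0, 0, 0.2])

```text
clock: 29.4
tool_pos: [0.5116, -0.126, 0.2103]
orientation: [-0.034, 0.999, 0.006, -0.001]
wrist_force: [-0.0, -0.3, -0.2]
finger_gap: 0.398
grasp_force: 0.0
```

carry_out(moves=[0, -0.8, 0, 0, 0, 0, 0.2, 0, -0.8, 0, 0, 0, 0, 0.2, 0, -0.8, 0, 0, 0, 0, 0.2, 0, -0.8, 0, 0, 0, 0, 0.2, 0, 0, 0, 0, 0, 0, 0.2, 0, 0, 0, 0, 0, 0, 0.2, 0, 0, 0, 0, 0, 0, 0.2, 0, 0, 0, 0, 0, 0, 0.2, 0, 0, 0, 0, 0, 0, 0.2, 0, 0, 0, 0, 0, 0, 0.2])

```text
clock: 30.4
tool_pos: [0.511, -0.2519, 0.2086]
orientation: [-0.034, 0.999, 0.007, -0.004]
wrist_force: [0.2, 0.0, 0.6]
finger_gap: 0.397
grasp_force: 0.0
```

```bash
python3 - <<'E'
from h import *
p=optics.get_image("top"); a=p["image"][90:240,220:420]; cv2.imwrite("pics/t7.png",cv2.resize(a,None,fx=4,fy=4,interpolation=cv2.INTER_CUBIC))
E
```

```text
(no output)
```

View pics/t7.png

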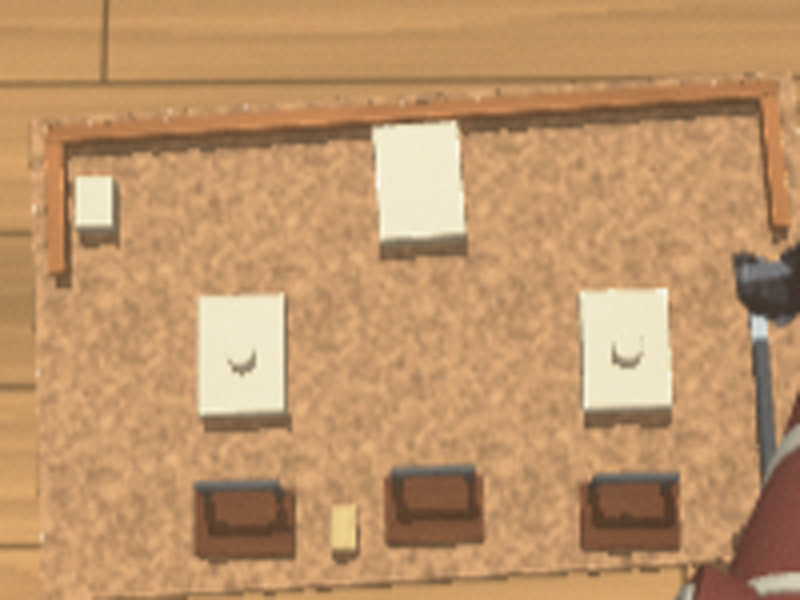

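The reject tile's near edge, around pixel (422,240), now lies about 6 mm inside the mouth line. Both bossed tiles lie back up outside the bay, at pixels (242,355) and (627,350).

```bash
python3 -c "
from h import *
print(ticket.hand_in())"
```

```text
the job is handed in; nothing more can be done
None
```

I tipped all three tiles over onto their carved faces, slid the boss-less one (the middle tile) into the reject bay back up, and handed the job in at about 30 s; hand-in returned no verdict.

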